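# Ready the drying case for the bronze rings

### The job

Get the drying case ready for the bronze rings: swing its latch lever free and all the way down, then open the lid all the way. Then take the perforated silica-gel canister that lies flat on the bench and stand it upright on one of its thin edges on the floor of the empty bay, beside the foam, so that air reaches both of its faces. Let go, leave the case open, and do not push the other things on the bench about.

Things in the scene. Friction and masses are not known exactly. Their poses are not given: they have to be found in the camera images.
- case: Grey plastic drying case, fixed to the bench. Origin: centre of its underside; x from the latch side (front, -x) to the hinge side, y along the long side, z up. Base 170 (x) by 260 (y) by 60 mm high, walls 4, floor 5 mm; 110 mm high with the lid shut. Inside, a foam bed (top at z = 26 mm) fills y = -126 to +28 mm; the empty bay is y = +28 to +126, x = -81 to +81 mm.
- bay (a point): Centre of the bay's floor, in the case's frame at (0, 77, 5) mm. The bay's clear floor is 162 mm (case x) by 98 mm (case y); the base's rim is 55 mm above it.
- latch (a joint): Black latch lever in the middle of the case's front. Rad: 0 = shut, upright against the front with its hook over the lid's lip; grows as its top swings out from the case and down; 1.42 = all the way down (stop), lying out level just above the bench. Starts at 0 to 0.05. A dry hinge (0.06 N m) keeps it where it is left. While shut it holds the lid down; above 0.5 it clears it.
- latch_hinge (a point): Middle of the lever's pivot, along case y: case (-94, 0, 30) mm. At angle 0 the lever's plate, 70 mm wide (y) and 5 thick, rises 14 to 19 mm in front of the pivot to 54 mm above it, its hook reaching inward 41 to 47 mm up; from there it flares out at 36 degrees to the tip. Pushed outward from behind the flare, it swings down.
- latch_tip (a point): Middle of the lever's free edge: at angle 0, 34 mm in front of the pivot and 76 mm above it (106 mm above the bench). Moves with the lever. Behind the flare is a gap to the lid's front wall (case x = -83 mm), open from above and the sides down to the hook: 32 mm wide (case x) at 92 mm above the bench, 44 mm at the tip.
- lid (a joint): The grey lid: a hollow shell 50 mm high, 168 by 260 mm, 0.42 kg. Angle in rad: 0 = shut, 1.85 = all the way open (stop), leaning back past upright. Left alone it falls shut below about 1.2 and falls open above.
- lid_hinge (a point): Middle of the lid's hinge line, along case y: at (85, 0, 60) mm in the case's frame.
- lid_lip (a point): Middle of the lower front edge of the lip along the lid's front; shut: case (-105, 0, 60.5) mm. The lip is 250 mm long (case y) and 8.5 mm thick and stands out 20 mm past the base's front wall, with free space under it (except at the latch, |y| below 40 mm): it can be pried up from below. Moves with the lid.
- lid_handle (a point): Middle of the carrying handle on the lid's top: a round bar 12 mm thick, 96 mm long along case y, its centre line 34 mm above the lid's top; shut: case (1, 0, 144) mm. Moves with the lid.
- canister: Silica-gel canister: flat rigid aluminium box 90 x 66 x 22 mm with small holes all over both large faces, 0.14 to 0.28 kg. Origin: its centre. Its x runs along the 90 mm, y along the 66 mm, z through the 22 mm thickness. It starts lying flat on the bench (origin 11 mm up), to the robot's left.
- sherd: Loose flat potsherd about 100 x 62 x 12 mm, near the canister. Origin: centre of the underside. Leave alone.
- cap: Loose black round jar lid, 88 mm across, 29 mm high, near the canister. Origin: centre of the underside. Leave alone.
- phone: Black phone, 150 x 73 x 9 mm, lying flat to the right of the case. Origin: centre of the underside. Leave alone.
- brush: Brush with wooden handle lying on the bench to the right, near the robot. Leave alone.

How it is judged (in metres and radians):
On the way, in this order (a step that is already met when the one before it is completed fails the run):
1. the latch lever is swung down (past 1.15 rad) with the lid still shut (value of joint latch above 1.15 rad and value of joint lid below 0.06 rad), for 0.1 s.
2. the lid is fully open (past 1.65 rad), the canister not yet in the bay (value of joint lid above 1.65 rad and horizontal distance between canister and bay above 0.12 m), for 0.2 s.
At the end, for the whole second after the job is handed in: The latch lever is down (past 1.15 rad), the lid fully open (past 1.65 rad), and the canister stands free, at rest, on a thin edge on the bay's floor: faces vertical within 0.1 rad, centre 29 to 49 mm above that floor and within 72 mm (case x) and 40 mm (case y) of the bay's centre (value of joint latch above 1.15 rad and value of joint lid above 1.65 rad and x of canister in the frame of bay between -0.072 and 0.072 m and y of canister in the frame of bay between -0.04 and 0.04 m and z of canister in the frame of bay between 0.029 and 0.049 m and angle between canister's own z axis and vertical between 1.47 and 1.67 rad and linear speed of canister below 0.03 m/s and angular speed of canister below 0.5 rad/s); the robot touches nothing.
It fails at once if the potsherd, the jar lid, the phone or the brush is pushed by more than 20 mm (distance of any of sherd, cap, phone, brush from where it was at the start of the episode above 0.02 m).
It also fails if it takes over 70 s, if anything falls off the work surface, if the arm or the gripper's body presses on something with over 40 N, if the wrist force passes 120 N, or if a joint passes its speed limit or range.

### The arm

A 6-joint arm with a two-finger parallel gripper is mounted at the origin on the work surface. World frame = base frame: x ahead of the robot, y to its left, z up, the work surface at z = 0. Lengths are in m, angles in degrees, forces in N, time in s.
With the tool pointing down it reaches from about 0.4 to 0.825 m from the base axis. Payload 7 kg.
Tool frame: the origin (TCP) lies on the centre line of the jaws, within the pads' length; the fingertips stand 19 mm ahead of it and the grasp point (between the pads) is the TCP (r.tips_ahead is the distance from the TCP to the fingertips, in m); z points along the fingers, y is the line along which they close (so a half turn about z gives the same grasp; the last joint's range is limited). The gripper opens to 88 mm and grips with 3 to 60 N. Pads are 19 mm wide; open, the fingers measure 130 mm over their backs; the gripper's body (78 mm by 193 mm) begins 47 mm behind the grasp point.
Start: joints at [83.199, 20.546, 0.682, 0, -70.136, -16.507], TCP at [0.267, 0.62, 0.246] pointing down, gripper open.
Joint ranges: [-176.03, 176.03], [-82.01, 121.73], [-58.28, 71.71], [-173.87, 95.51], [-174.79, -0.11], [-173.66, 173.66]. Speed limits (degrees/s): [136.94, 136.94, 172.46, 180, 180, 180].

### API

Orientations are given as [roll, pitch, yaw] about the fixed x, y, z axes, in that order (R = Rz(yaw) Ry(pitch) Rx(roll)).
In Python, from plant import r, viewer, close_job gives the robot as it stands. The module is installed in compiled form; this text tells all that it offers.
- The arm moves only by the tool arm_command, never from a script. Its arguments are lists of equal length, an entry for each row: "travel": the shift along the world's x, y, z scaled (see below), a list of three; "delta_rot": the turn, a rotation vector about the world's x, y, z scaled (see below), a list of three. In form: {"travel": [[dx, dy, dz], ...], "delta_rot": [[rx, ry, rz], ...]}. A call has 1 to 20 rows; each row is the pose to reach, as a shift and turn from the pose commanded when the call began; what a row does not reach only later rows make up. The controller multiplies each number of a shift by 0.5 m and each number of a turn by 90 degrees. A row lasts 1/8 s, in which the tool goes at most 62.5 mm and 10.7 degrees, less where a joint would pass 70% of its speed; a pose out of reach is approached as far as the arm can. A call with a number of a shift or a turn outside -1 to 1 is refused whole. A call with a gripper value outside its range is refused whole. "grip" is the opening, from 0 (shut) to 1 (fully open), set as the call begins (left out, the last holds). The fingers move at their own pace and stop on an object; "newtons" is the grip in N (left out, the last holds). Time passes only in rows, so rows that repeat a pose let the fingers close. It gives the time, the measured TCP pose, the force, the opening and the grip force at its end, in the units of the state.
- r.get_state(): the state, without advancing time (a new reading comes with each control period).
- viewer.capture(name): name is "scene" or "top"; returns a dict with "img" (480x640x3 uint8, red, green, blue), "camera_matrix" (3x3 intrinsics, pixels), "R" (3x3) and "t" (3): a world point X has camera coordinates R X + t. Camera axes: x right, y down, z forward; pixel columns grow to the right and rows downward; lengths in m; the calibration is good to about 2 mm. A picture is of the moment at which its call begins. There is no depth.
- close_job(): hands the job in; it is judged then, once.
The state is a dict: "time_s": time; "joints": joint angles; "qd": joint speeds; "joint_torque": joint torques, N m; "tcp_pos": TCP position; "eef_rot": TCP orientation; "contact_force": force on the tool from outside, world axes, zero at the start; "moment": the same for the moment, N m; "gripper_width": finger opening in m; "gripper_force": force on a finger pad.
Only numpy, scipy, OpenCV 4.12 (cv2) and the standard library are available. Lean on these libraries where they do the work, as an engineer would, in place of code of your own. Each camera call takes 0.05 s, during which the arm holds its last target. There are 200 camera calls.

## Working session

There is one attempt and no reset: what is moved stays moved. The work goes in short steps, Python scripts to look and compute and a tool call to move; the robot and the scene stay as the last step left them, time stands still between calls to the robot, and variables do not carry over. Pictures are saved under pics/ and viewed, at most 10 in all, crops included, and the job is handed in when it is done.

Besides the shell and the picture viewer there is one more tool, called after "Emit:" by a JSON object that holds its "method" and its "body", one argument or row to a line. arm_command: Moves the arm, as the interface text tells. Shifts and turns lie within -1 to 1; 1 stands for 0.5 m of shift or 90 degrees of turn. Its arguments: {"type":"object","properties":{"travel":{"type":"array"},"delta_rot":{"type":"array"},"grip":{"type":"number"},"newtons":{"type":"number"}},"required":["travel","delta_rot"]}

```bash
mkdir -p pics; cat > h.py <<'E'
import numpy as np, cv2
from plant import r, viewer, close_job
def snap(n,name):
    c=viewer.capture(n); cv2.imwrite(f'pics/{name}.png',c['img'][:,:,::-1]); np.savez(f'pics/{name}.npz',**c); return c
def ray(c,uv):
    uv=np.atleast_2d(uv).astype(float)
    d=np.c_[uv,np.ones(len(uv))]@np.linalg.inv(c['camera_matrix']).T@c['R']
    return -c['R'].T@c['t'],d
def onz(c,uv,z):
    o,d=ray(c,uv); return o+d*((z-o[2])/d[:,2])[:,None]
def tri(c1,u1,c2,u2):
    A=[];b=[]
    for c,u in((c1,u1),(c2,u2)):
        o,d=ray(c,u); d=d[0]/np.linalg.norm(d[0]); P=np.eye(3)-np.outer(d,d); A.append(P);b.append(P@o)
    A=np.vstack(A);b=np.hstack(b); x,res,*_=np.linalg.lstsq(A,b,rcond=None); return x,np.sqrt(res)
def proj(c,X):
    p=(np.atleast_2d(X)@c['R'].T+c['t'])@c['camera_matrix'].T; return p[:,:2]/p[:,2:]
E
python3 - <<'E'
from h import *
for n in('scene','top'):
    c=snap(n,n+'0'); print(n,(-c['R'].T@c['t']).round(3),c['R'].round(3).tolist(),c['camera_matrix'].round(1).tolist())
print(r.get_state())
E
```

```text
scene [ 1.292 -0.166  1.402] [[0.155, 0.988, -0.006], [0.853, -0.137, -0.503], [-0.498, 0.073, -0.864]] [[614.2, 0.0, 316.7], [0.0, 614.2, 238.7], [0.0, 0.0, 1.0]]
top [ 0.396 -0.073  1.116] [[-0.021, -1.0, 0.008], [-0.991, 0.019, -0.135], [0.135, -0.01, -0.991]] [[490.0, 0.0, 318.3], [0.0, 490.0, 235.9], [0.0, 0.0, 1.0]]
{'time_s': 0.1, 'joints': array([ 8.32034686e+01,  2.05884865e+01,  6.41003079e-01, -1.61430760e-02,
       -7.01348950e+01, -1.65063452e+01]), 'qd': array([-0.06898299, -0.06539204,  0.08997522,  0.01335428,  0.13209121,
        0.05552593]), 'joint_torque': array([-1.65224534e-03, -5.84161556e+01,  2.93751276e+01,  7.01545089e+00,
        1.02297086e-02, -4.03085846e-05]), 'tcp_pos': array([0.26690329, 0.61957436, 0.24472336]), 'eef_rot': array([ 1.79916704e+02, -8.85646674e-03, -2.33083666e+01]), 'contact_force': array([-0.33845578, -0.81687632, -1.48971012]), 'moment': array([-0.04916339, -0.02361384,  0.01358255]), 'gripper_force': 0.0, 'gripper_width': 0.08714627458825731}
```

View pics/scene0.png

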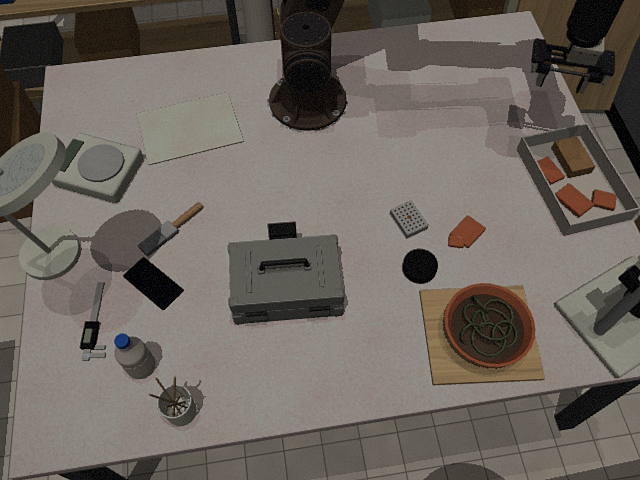

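View pics/top0.png

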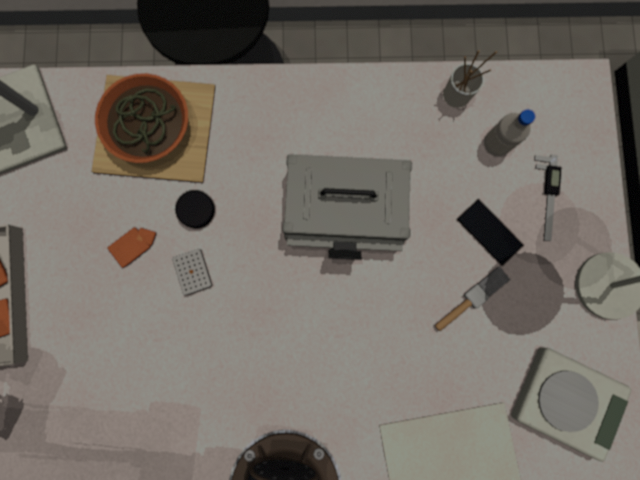

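Scene view (from behind the case): case at about (287,275), handle at (285,265), latch at (282,230), canister (409,218), cap (420,265), sherd (467,232). Top view: case (348,200), latch (345,250), canister (192,272), cap (195,209), sherd (132,246), brush (470,300), phone (490,231).

```bash
python3 - <<'E'
from h import *
T=dict(np.load('pics/top0.npz'));S=dict(np.load('pics/scene0.npz'))
def blob(c,box,f,k=0):
    x0,y0,x1,y1=box; im=c['img'][y0:y1,x0:x1]; hsv=cv2.cvtColor(im,cv2.COLOR_RGB2HSV).astype(int)
    m=f(hsv).astype(np.uint8)
    if k: m=cv2.morphologyEx(m,cv2.MORPH_CLOSE,np.ones((k,k)))
    cs,_=cv2.findContours(m,0,2); a=max(cs,key=cv2.contourArea)+np.array([x0,y0]); return a
dark=lambda h:h[...,2]<50
def rep(n,a):
    q=cv2.minAreaRect(a); print(n,'area',cv2.contourArea(a),'rect',np.round(q[0],1),np.round(q[1],1),round(q[2],1)); return q
for n,c,b in(('handleT',T,(300,180,400,205)),('handleS',S,(245,252,325,278)),('latchT',T,(315,238,380,265)),('latchS',S,(255,215,310,242)),('capT',T,(165,180,225,235)),('capS',S,(395,240,445,290))):
    a=blob(c,b,dark); rep(n,a); print('  ext',a[:,0].min(0),a[:,0].max(0))
for n,c,b in(('canT',T,(165,240,220,305)),('canS',S,(380,190,435,245))):
    im=c['img'][b[1]:b[3],b[0]:b[2]]
    hsv=cv2.cvtColor(im,cv2.COLOR_RGB2HSV); print(hsv[::8,::8].tolist() if n=='canT' else '')
def up(c,b,k):
    im=c['img'][b[1]:b[3],b[0]:b[2],::-1]; return cv2.resize(im,None,fx=k,fy=k,interpolation=cv2.INTER_NEAREST)
A=up(T,(275,145,425,270),4)
B=up(S,(220,210,355,330),4)
C=up(T,(165,240,225,305),4);D=up(S,(380,190,440,255),4)
cv=np.zeros((800,1200,3),np.uint8);cv[:500,:600]=A;cv[:480,600:1140]=B;cv[500:760,:240]=C;cv[500:760,600:840]=D
cv2.imwrite('pics/crop1.png',cv2.resize(cv,(800,533),interpolation=cv2.INTER_AREA))
E
```

```text
handleT area 222.5 rect [347.5 193.5] [55.1  8.2] 3.6
  ext [320 189] [375 199]
handleS area 349.0 rect [282.8 263.9] [11.9 51.8] 81.2
  ext [258 258] [309 273]
latchT area 421.5 rect [344.  250.5] [17. 32.] 90.0
  ext [328 242] [360 259]
latchS area 382.0 rect [282.  230.3] [15.6 27.4] 85.6
  ext [268 222] [296 239]
capT area 1091.5 rect [194.8 209.3] [38.2 36.1] 45.0
  ext [176 191] [214 228]
capS area 902.5 rect [420. 266.] [34. 34.] 90.0
  ext [403 249] [437 283]
[[[14, 27, 142], [12, 32, 142], [19, 20, 142], [18, 22, 142], [16, 23, 142], [20, 16, 142], [23, 16, 141]], [[14, 27, 142], [18, 22, 142], [13, 25, 142], [20, 21, 143], [18, 19, 134], [18, 22, 142], [18, 18, 143]], [[13, 29, 142], [15, 23, 131], [20, 19, 124], [17, 18, 127], [20, 19, 123], [18, 22, 141], [18, 21, 143]], [[16, 23, 142], [16, 22, 127], [17, 19, 121], [20, 19, 121], [20, 18, 125], [13, 27, 86], [18, 21, 143]], [[15, 22, 142], [16, 23, 142], [23, 18, 125], [12, 76, 114], [20, 19, 123], [17, 18, 128], [23, 16, 143]], [[15, 25, 142], [19, 20, 142], [15, 18, 116], [18, 20, 128], [20, 18, 125], [20, 18, 126], [15, 22, 141]], [[14, 23, 142], [16, 20, 142], [16, 22, 127], [23, 18, 115], [17, 18, 128], [17, 22, 80], [18, 22, 142]], [[21, 18, 142], [19, 20, 142], [19, 20, 142], [15, 25, 122], [16, 23, 142], [18, 22, 142], [18, 22, 142]], [[15, 21, 143], [15, 21, 143], [15, 25, 142], [16, 23, 142], [16, 23, 142], [16, 23, 142], [15, 25, 142]]]
```

View pics/crop1.png

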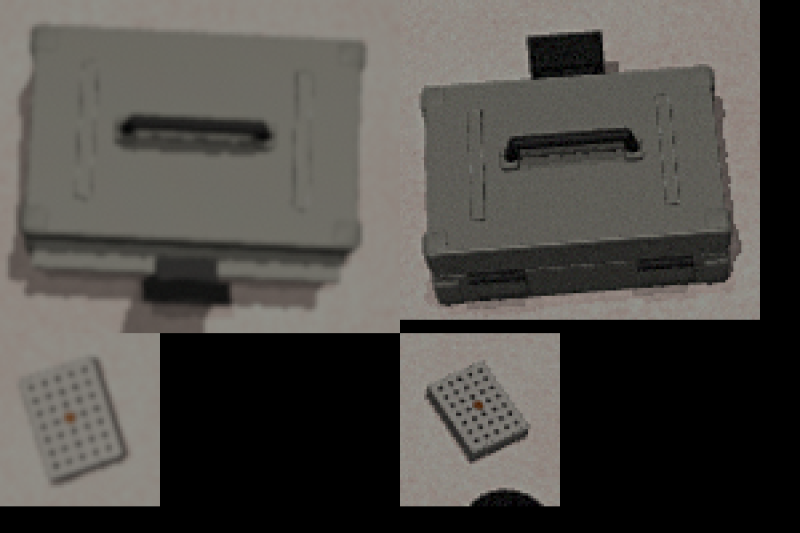

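The crop shows the lid's four top corners in both views, the handle, the latch tip edge (top y≈259, scene y≈222), and the canister with an orange centre dot.

```bash
python3 - <<'E'
from h import *
T=dict(np.load('pics/top0.npz'));S=dict(np.load('pics/scene0.npz'))
P=[((287,154.4),(343.7,300)),((410.7,160.7),(231.3,306)),((408.9,237.6),(228.6,243)),((284.4,233.1),(337,235.5))]
X=[]
for a,b in P:
    x,e=tri(T,a,S,b);X.append(x);print('lid corner',x.round(4),e.round(4))
X=np.array(X);print('mean',X.mean(0).round(4)); 
for a,b in((X[1],X[0]),(X[2],X[3])): print('ydir ang',np.degrees(np.arctan2(*(b-a)[[1,0]])),np.linalg.norm(b-a))
for a,b in((X[3],X[0]),(X[2],X[1])): print('xdir ang',np.degrees(np.arctan2(*(b-a)[[1,0]])),np.linalg.norm(b-a))
print('handle',tri(T,(347.5,193.2),S,(282.8,263.9)))
print('h ends z.144',onz(T,[(320,190.5),(375,194)],.144).round(4).tolist())
def big(c,b,f,k=0):
    im=c['img'][b[1]:b[3],b[0]:b[2]];h=cv2.cvtColor(im,cv2.COLOR_RGB2HSV).astype(int);m=f(h).astype(np.uint8)
    if k:m=cv2.morphologyEx(m,cv2.MORPH_CLOSE,np.ones((k,k)))
    return m
org=lambda h:(h[...,1]>60)&(h[...,0]<18)&(h[...,2]>60)
bT,bS=(165,240,225,305),(380,190,440,243)
cen=[]
for c,b in((T,bT),(S,bS)):
    m=big(c,b,org); y,x=np.nonzero(m); cen.append((x.mean()+b[0],y.mean()+b[1]));print('orange',cen[-1],len(x))
print('can centre top',tri(T,cen[0],S,cen[1]))
for n,c,b in(('T',T,bT),('S',S,bS)):
    m=big(c,b,lambda h:(h[...,2]<(131 if n=='T' else 150)),3)
    if n=='S':
        im=c['img'][b[1]:b[3],b[0]:b[2]];print('Svals',cv2.cvtColor(im,cv2.COLOR_RGB2HSV)[::6,::6,2].tolist())
    cs,_=cv2.findContours(m,0,2);a=max(cs,key=cv2.contourArea)+np.array(b[:2]);q=cv2.minAreaRect(a)
    co=onz(c,cv2.boxPoints(q),.022);print(n,np.round(q[0],1),np.round(q[1],1),co.round(4).tolist(),np.linalg.norm(np.diff(co,axis=0),axis=1).round(3))
# latch tip edge
print('latch tip',tri(T,(344,259.5),S,(281,222)))
print('sherd/cap/phone', onz(T,[(132,246),(195,209),(490,231),(460,312)],.01).round(3).tolist())
E
```

```text
lid corner [ 0.713  -0.0194  0.0964] [0.0006]
lid corner [ 0.6913 -0.2802  0.1073] [0.0039]
lid corner [ 0.526  -0.2702  0.1103] [0.0012]
lid corner [ 0.542  -0.0089  0.1016] [0.0054]
mean [ 0.6181 -0.1447  0.1039]
ydir ang 85.23967111553095 0.2619299450071164
ydir ang 86.50588024711028 0.26194839685149635
xdir ang -3.5178160499054725 0.171435251784833
xdir ang -3.462543426250378 0.16560216188108476
handle (array([ 0.61679209, -0.14592039,  0.13412491]), array([0.00178572]))
h ends z.144 [[0.6213, -0.0883, 0.144], [0.612, -0.1997, 0.144]]
orange (np.float64(190.6), np.float64(271.4)) 15
orange (np.float64(408.6666666666667), np.float64(216.5)) 12
can centre top (array([0.47070155, 0.20126723, 0.02517053]), array([0.00040018]))
T [192.5 272.6] [43.6 32.6] [[0.5044, 0.2474, 0.022], [0.5255, 0.1785, 0.022], [0.4322, 0.1478, 0.022], [0.4117, 0.2161, 0.022]] [0.072 0.098 0.071]
Svals [[139, 143, 143, 141, 147, 144, 140, 142, 141, 144], [148, 144, 142, 141, 143, 144, 142, 149, 145, 145], [143, 144, 142, 138, 147, 121, 147, 144, 146, 146], [140, 145, 138, 56, 116, 116, 122, 144, 146, 143], [146, 146, 48, 114, 124, 127, 91, 146, 141, 143], [146, 143, 150, 124, 120, 81, 128, 113, 146, 143], [145, 142, 142, 91, 124, 108, 45, 129, 137, 148], [141, 142, 143, 146, 46, 125, 45, 148, 141, 148], [149, 144, 144, 144, 149, 146, 141, 142, 142, 147]]
S [409.5 216. ] [52. 59.] [[0.3731, 0.145, 0.022], [0.3987, 0.3034, 0.022], [0.5574, 0.2619, 0.022], [0.5332, 0.1113, 0.022]] [0.16  0.164 0.153]
latch tip (array([ 0.4834994 , -0.13584395,  0.10461079]), array([0.00040361]))
sherd/cap/phone [[0.532, 0.338, 0.01], [0.614, 0.197, 0.01], [0.55, -0.477, 0.01], [0.369, -0.398, 0.01]]
```

Emit:
{"method": "arm_command", "body": {
  "travel": [
    [0.25,-0.8,0.02],
    [0.25,-0.8,0.02],
    [0.25,-0.8,0.02],
    [0.25,-0.8,0.02],
    [0.25,-0.8,0.02],
    [0.25,-0.8,0.02],
    [0.25,-0.8,0.02],
    [0.25,-0.8,0.02],
    [0.25,-0.8,0.02]
  ],
  "delta_rot": [
    [0,0,0.217],
    [0,0,0.217],
    [0,0,0.217],
    [0,0,0.217],
    [0,0,0.217],
    [0,0,0.217],
    [0,0,0.217],
    [0,0,0.217],
    [0,0,0.217]
  ],
  "grip": 0
}}

```text
time_s: 1.23
tcp_pos: [0.3921, 0.2199, 0.2556]
eef_rot: [-180.0, -0.0, -3.8]
contact_force: [-0.4, 0.3, 0.6]
gripper_width: 0.0038
gripper_force: 0.0
```

Emit:
{"method": "arm_command", "body": {
  "travel": [
    [0.252,-0.716,0],
    [0.252,-0.716,0],
    [0.252,-0.716,0],
    [0.252,-0.716,0],
    [0.252,-0.716,0],
    [0.252,-0.716,0],
    [0.252,-0.716,0],
    [0.252,-0.716,0],
    [0.252,-0.716,-0.1],
    [0.252,-0.716,-0.2],
    [0.252,-0.716,-0.23],
    [0.252,-0.716,-0.23],
    [0.252,-0.716,-0.23]
  ],
  "delta_rot": [
    [0,0,0],
    [0,0,0],
    [0,0,0],
    [0,0,0],
    [0,0,0],
    [0,0,0],
    [0,0,0],
    [0,0,0],
    [0,0,0],
    [0,0,0],
    [0,0,0],
    [0,0,0],
    [0,0,0]
  ]
}}

```text
time_s: 2.85
tcp_pos: [0.5195, -0.1376, 0.1425]
eef_rot: [180.0, -0.2, -3.7]
contact_force: [-0.5, -0.1, -0.3]
gripper_width: 0.0005
gripper_force: 0.0
```

```bash
python3 - <<'E'
from h import *
T=snap('top','t1');S=snap('scene','s1')
def up(c,b,k): return cv2.resize(c['img'][b[1]:b[3],b[0]:b[2],::-1],None,fx=k,fy=k,interpolation=cv2.INTER_NEAREST)
A=up(T,(280,140,420,290),3);B=up(S,(220,150,350,300),3)
cv2.imwrite('pics/crop2.png',np.hstack([A,B]))
print(proj(S,[[.4835,-.136,.105],[.518,-.138,.121]]),r.get_state()['tcp_pos'])
E
```

```text
[[281.04397875 221.92528055]
 [281.6505209  230.47988883]] [ 0.51926333 -0.13786769  0.14239947]
```

View pics/crop2.png

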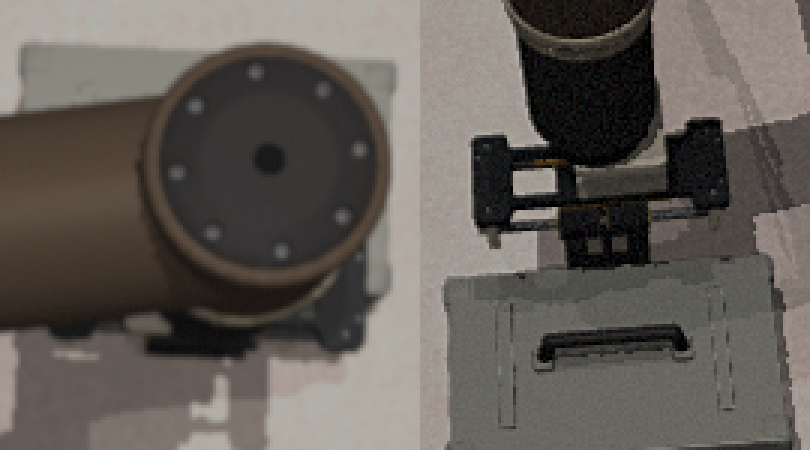

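The wrist is over the gap between lever and lid, with nothing touching. I'm going down into the gap.

Emit:
{"method": "arm_command", "body": {
  "travel": [
    [0,0,-0.03],
    [0,0,-0.066],
    [0,0,-0.066],
    [0,0,-0.066]
  ],
  "delta_rot": [
    [0,0,0],
    [0,0,0],
    [0,0,0],
    [0,0,0]
  ]
}}

```text
time_s: 3.45
tcp_pos: [0.5183, -0.1382, 0.1078]
eef_rot: [180.0, -0.0, -3.8]
contact_force: [0.2, -0.7, 0.8]
gripper_width: 0.0002
gripper_force: 0.0
```

Emit:
{"method": "arm_command", "body": {
  "travel": [
    [-0.024,0.0015,0],
    [-0.048,0.003,-0.002],
    [-0.07,0.0045,-0.008],
    [-0.092,0.006,-0.018],
    [-0.104,0.007,-0.034],
    [-0.113,0.0075,-0.052],
    [-0.117,0.008,-0.064],
    [-0.12,0.008,-0.076],
    [-0.12,0.008,-0.088],
    [-0.12,0.008,-0.1],
    [-0.12,0.008,-0.108],
    [-0.12,0.008,-0.116],
    [-0.12,0.008,-0.122],
    [-0.12,0.008,-0.126],
    [-0.12,0.008,-0.126]
  ],
  "delta_rot": [
    [0,0,0],
    [0,0,0],
    [0,0,0],
    [0,0,0],
    [0,0,0],
    [0,0,0],
    [0,0,0],
    [0,0,0],
    [0,0,0],
    [0,0,0],
    [0,0,0],
    [0,0,0],
    [0,0,0],
    [0,0,0],
    [0,0,0]
  ]
}}

```text
time_s: 5.32
tcp_pos: [0.4574, -0.1342, 0.0441]
eef_rot: [180.0, 0.1, -3.8]
contact_force: [-4.8, -0.1, -0.7]
gripper_width: 0.0007
gripper_force: 2.0
```

Emit:
{"method": "arm_command", "body": {
  "travel": [
    [0,0,0.1],
    [0,0,0.2],
    [-0.01,0.171,0.232],
    [-0.01,0.171,0.232],
    [-0.01,0.171,0.232],
    [-0.01,0.171,0.232],
    [-0.01,0.171,0.232],
    [-0.01,0.171,0.232],
    [-0.01,0.171,0.232],
    [-0.01,0.171,0.232],
    [-0.01,0.171,0.232]
  ],
  "delta_rot": [
    [0,0,0],
    [0,0,0],
    [-0.0327,-0.499,0],
    [-0.0327,-0.499,0],
    [-0.0327,-0.499,0],
    [-0.0327,-0.499,0],
    [-0.0327,-0.499,0],
    [-0.0327,-0.499,0],
    [-0.0327,-0.499,0],
    [-0.0327,-0.499,0],
    [-0.0327,-0.499,0]
  ]
}}

```text
time_s: 6.7
tcp_pos: [0.4, -0.1536, 0.1598]
eef_rot: [-165.2, -38.2, -16.1]
contact_force: [-1.3, -1.8, -1.1]
gripper_width: 0.0002
gripper_force: 0.0
```

```bash
python3 - <<'E'
from h import *
T=snap('top','t2');S=snap('scene','s2'); s=r.get_state();print(s['joints'].round(1),s['tcp_pos'],s['eef_rot'])
def up(c,b,k): return cv2.resize(c['img'][b[1]:b[3],b[0]:b[2],::-1],None,fx=k,fy=k,interpolation=cv2.INTER_NEAREST)
A=up(T,(260,140,430,340),2);B=up(S,(210,130,360,330),2)
cv2.imwrite('pics/crop3.png',np.hstack([A,B]))
E
```

```text
[ -5.5 -12.4 -48.4 -31.2 -16.  112. ] [ 0.40417069 -0.15256527  0.16187145] [-165.23050394  -38.55625109  -15.88060306]
```

View pics/crop3.png

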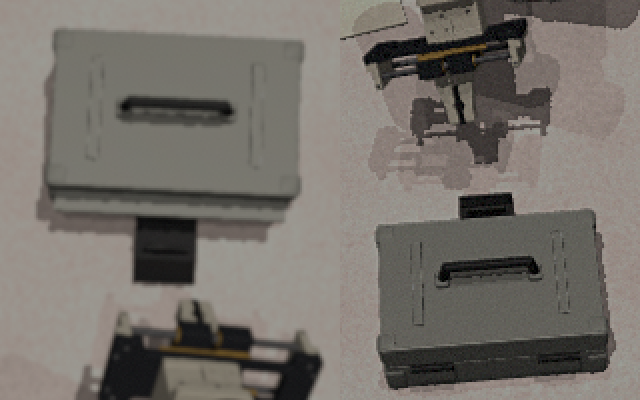

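The lever is now lying flat in front of the case and the lid is still shut. The arm is still on its way to the tilted pose, so I'm letting it settle.

Emit:
{"method": "arm_command", "body": {
  "travel": [
    [0,0,0],
    [0,0,0],
    [0,0,0],
    [0,0,0],
    [0,0,0],
    [0,0,0],
    [0,0,0],
    [0,0,0]
  ],
  "delta_rot": [
    [0,0,0],
    [0,0,0],
    [0,0,0],
    [0,0,0],
    [0,0,0],
    [0,0,0],
    [0,0,0],
    [0,0,0]
  ]
}}

```text
time_s: 7.8
tcp_pos: [0.4023, -0.1519, 0.1594]
eef_rot: [-165.3, -38.2, -15.7]
contact_force: [-1.1, 0.6, 0.2]
gripper_width: 0.0005
gripper_force: 0.0
```

```bash
python3 - <<'E'
from h import *
s=r.get_state();print(s['joints'].round(1),s['tcp_pos'],s['eef_rot'],s['time_s'])
E
```

```text
[ -5.3 -12.3 -48.7 -30.8 -16.  111.5] [ 0.40229415 -0.15191979  0.15941058] [-165.34138714  -38.15158452  -15.70391226] 7.8
```

Emit:
{"method": "arm_command", "body": {
  "travel": [
    [0,0,0],
    [0,0,0],
    [0,0,0],
    [0,0,0],
    [0,0,0],
    [0,0,0],
    [0,0,0],
    [0,0,0]
  ],
  "delta_rot": [
    [0.0145,0.222,0],
    [0.0145,0.222,0],
    [0.0145,0.222,0],
    [0.0145,0.222,0],
    [0.0145,0.222,0],
    [0.0145,0.222,0],
    [0.0145,0.222,0],
    [0.0145,0.222,0]
  ]
}}

```text
time_s: 8.8
tcp_pos: [0.4022, -0.1519, 0.1595]
eef_rot: [-169.6, -18.5, -13.6]
contact_force: [0.6, -0.0, 0.6]
gripper_width: 0.0007
gripper_force: 0.0
```

```bash
python3 - <<'E'
from h import *
from scipy.optimize import least_squares
from scipy.spatial.transform import Rotation as Ro
s=r.get_state();print(s['joints'].round(3).tolist(),s['tcp_pos'],s['eef_rot'],s['time_s'])
D=[([83.2035,20.5885,.641,-.0161,-70.1349,-16.506],[.26690,.61957,.24472]),([ -5.3,-12.3,-48.7,-30.8,-16.,111.5],[0.40229415,-0.15191979,0.15941058]),(s['joints'],s['tcp_pos']),([ -5.5,-12.4,-48.4,-31.2,-16.,112. ],[ 0.40417069,-0.15256527,0.16187145])]
def fk(p,q,sg=(1,-1,1,-1)):
    a1,h,L2,a3,L3,L6=p
    R=Ro.from_euler('z',q[0],degrees=True);x=np.array([0,0,h])+R.apply([a1,0,0])
    R=R*Ro.from_euler('y',sg[0]*q[1],degrees=True);x=x+R.apply([0,0,L2])
    R=R*Ro.from_euler('y',sg[1]*q[2],degrees=True);x=x+R.apply([L3,0,a3])
    R=R*Ro.from_euler('x',sg[2]*q[3],degrees=True)*Ro.from_euler('y',sg[3]*q[4],degrees=True)
    return x+R.apply([L6,0,0]),R.apply([1,0,0])
for s4 in(1,-1):
    sg=(1,-1,s4,-1)
    f=lambda p:np.concatenate([fk(p,q,sg)[0]-x for q,x in D])
    o=least_squares(f,[.05,.35,.35,.02,.4,.25]);print(s4,o.x.round(3),np.abs(o.fun).max().round(4),[fk(o.x,q,sg)[1].round(2).tolist() for q,_ in D])
print([Ro.from_euler('xyz',e,degrees=True).as_matrix()[:,2].round(2) for e in([-165.34,-38.15,-15.7],s['eef_rot'])])
E
```

```text
[0.064, -7.297, -43.395, -10.412, -33.99, 85.608] [ 0.40216207 -0.15191747  0.15947797] [-169.62186082  -18.50586838  -13.64331594] 8.8
1 [-1.148 -4.427  2.7    3.047 -0.205  0.79 ] 0.1901 [[0.0, -0.0, -1.0], [0.62, -0.2, -0.76], [0.35, -0.1, -0.93], [0.62, -0.2, -0.76]]
-1 [ 1.695  7.45  -3.039 -4.834  1.775 -0.789] 0.1902 [[-0.0, -0.0, -1.0], [0.64, 0.08, -0.76], [0.35, 0.1, -0.93], [0.65, 0.08, -0.76]]
[array([ 0.64,  0.08, -0.76]), array([ 0.35,  0.1 , -0.93])]
```

```bash
cat > kin.py <<'E'
from h import *
from scipy.optimize import least_squares
from scipy.spatial.transform import Rotation as Ro
D=[([83.2035,20.5885,.641,-.0161,-70.1349,-16.506],[.26690,.61957,.24472]),([ -5.3,-12.3,-48.7,-30.8,-16.,111.5],[0.40229415,-0.15191979,0.15941058]),([0.064, -7.297, -43.395, -10.412, -33.99, 85.608],[ 0.40216207,-0.15191747,0.15947797]),([ -5.5,-12.4,-48.4,-31.2,-16.,112. ],[ 0.40417069,-0.15256527,0.16187145])]
sg=(1,-1,-1,-1)
def fk(p,q):
    a1,d,h,L2,a3,L3,L6=p
    R=Ro.from_euler('z',q[0],degrees=True);x=np.array([0,0,h])+R.apply([a1,d,0])
    R=R*Ro.from_euler('y',sg[0]*q[1],degrees=True);x=x+R.apply([0,0,L2])
    R=R*Ro.from_euler('y',sg[1]*q[2],degrees=True);x=x+R.apply([L3,0,a3])
    R=R*Ro.from_euler('x',sg[2]*q[3],degrees=True)*Ro.from_euler('y',sg[3]*q[4],degrees=True)
    return x+R.apply([L6,0,0]),R.apply([1,0,0])
f=lambda p:np.concatenate([np.concatenate([fk(p,q)[0]-x for q,x in D]),.003*(p-P0)])
P0=np.array([.05,-.19,.35,.4,.02,.4,.25])
p=least_squares(f,P0).x
LO=np.array([-176,-82,-58.2,-173.8,-174.7]);HI=np.array([176,121.7,71.7,95.5,-.2])
def ik(pos,tilt,yaw=-3.75):
    t,y=np.radians([tilt,yaw]);d=np.array([np.sin(t)*np.cos(y),np.sin(t)*np.sin(y),-np.cos(t)])
    best=None
    for q0 in([0,0,-40,-5,-30],[10,20,0,0,-60]):
        g=lambda q:np.concatenate([(fk(p,q)[0]-pos)*10,fk(p,q)[1]-d])
        o=least_squares(g,q0,bounds=(LO,HI))
        if best is None or o.cost<best.cost: best=o
    x,dd=fk(p,best.x);return best.x,np.linalg.norm(x-pos),np.degrees(np.arccos(np.clip(dd@d,-1,1)))
def c2w(c):
    a=np.radians(-3.75);return np.array([.617+np.cos(a)*c[0]-np.sin(a)*c[1],-.1446+np.sin(a)*c[0]+np.cos(a)*c[1],c[2]])
E
python3 - <<'E'
from kin import *
print(p.round(4),[np.linalg.norm(fk(p,q)[0]-x).round(4) for q,x in D])
for y in(.08,-.08):
  for tl in(20,25,30,35,40,45):
    t=np.radians(tl);dd=np.array([np.sin(t),0,-np.cos(t)]);m=np.array([np.cos(t),0,np.sin(t)])
    A=np.array([-.095,y,.035]);tcp=A-.0095*m-.019*dd
    q,e,a=ik(c2w(tcp),tl);print(y,tl,c2w(tcp).round(4),q.round(0),e.round(4),a.round(2))
E
```

```text
[-0.2794 -0.1725 -0.7829  0.9425  0.6298  0.4047  0.3086] [np.float64(0.0192), np.float64(0.0182), np.float64(0.0274), np.float64(0.0213)]
0.08 20 [ 0.512  -0.0575  0.0496] [ 18.  -5. -48.  15. -29.] 0.0 0.0
0.08 25 [ 0.5108 -0.0575  0.0482] [ 19.  -6. -50.  23. -25.] 0.0 0.0
0.08 30 [ 0.5097 -0.0574  0.0467] [ 21.  -8. -53.  35. -21.] 0.0 0.0
0.08 35 [ 0.5088 -0.0573  0.0451] [ 23. -10. -56.  51. -19.] 0.0 0.0
0.08 40 [ 0.508  -0.0573  0.0434] [ 25. -12. -58.  68. -19.] 0.0002 0.3
0.08 45 [ 0.5073 -0.0572  0.0417] [ 25. -12. -58.  68. -19.] 0.003 5.09
-0.08 20 [ 0.5016 -0.2172  0.0496] [ -5.  -2. -45.  -1. -27.] 0.0 0.0
-0.08 25 [ 0.5004 -0.2171  0.0482] [ -5.  -4. -48.  -2. -21.] 0.0 0.0
-0.08 30 [ 0.4993 -0.2171  0.0467] [ -6.  -5. -50.  -3. -15.] 0.0 0.0
-0.08 35 [ 0.4983 -0.217   0.0451] [ -6.  -7. -53.  -7.  -9.] 0.0 0.0
-0.08 40 [ 0.4975 -0.2169  0.0434] [ -6.  -8. -56. -26.  -3.] 0.0 0.0
-0.08 45 [ 0.4969 -0.2169  0.0417] [  -6.  -10.  -58. -151.   -4.] 0.0002 0.31
```

```bash
cat > step.py <<'E'
from kin import *
def want(tilt,yaw=-3.75):
    y=np.radians(yaw);ax=np.array([-np.sin(y),np.cos(y),0])
    return Ro.from_rotvec(-np.radians(tilt)*ax)*Ro.from_euler('z',yaw,degrees=True)*Ro.from_euler('x',180,degrees=True)
def delta(pos,Rw,s=None):
    s=s or r.get_state();R0=Ro.from_euler('xyz',s['eef_rot'],degrees=True)
    return ((pos-s['tcp_pos'])/.5).round(3),(np.degrees((Rw*R0.inv()).as_rotvec())/90).round(3)
def tcpA(A,tl):
    t=np.radians(tl);return c2w(np.array(A)-.0095*np.array([np.cos(t),0,np.sin(t)])-.019*np.array([np.sin(t),0,-np.cos(t)]))
E
python3 - <<'E'
from step import *
for A in((-.130,-.085,.12),(-.130,-.085,.034),(-.095,-.085,.034)): print(tcpA(A,30).round(4),delta(tcpA(A,30),want(30)))
E
```

```text
[ 0.464  -0.2198  0.1317] (array([ 0.124, -0.136, -0.056]), array([-0.123, -0.11 ,  0.062]))
[ 0.464  -0.2198  0.0457] (array([ 0.124, -0.136, -0.228]), array([-0.123, -0.11 ,  0.062]))
[ 0.499  -0.222   0.0457] (array([ 0.194, -0.14 , -0.228]), array([-0.123, -0.11 ,  0.062]))
```

Emit:
{"method": "arm_command", "body": {
  "travel": [
    [0.124,-0.136,-0.056],
    [0.124,-0.136,-0.056],
    [0.124,-0.136,-0.056],
    [0.124,-0.136,-0.056],
    [0.124,-0.136,-0.056],
    [0.124,-0.136,-0.056],
    [0.124,-0.136,-0.056],
    [0.124,-0.136,-0.056]
  ],
  "delta_rot": [
    [-0.123,-0.11,0.062],
    [-0.123,-0.11,0.062],
    [-0.123,-0.11,0.062],
    [-0.123,-0.11,0.062],
    [-0.123,-0.11,0.062],
    [-0.123,-0.11,0.062],
    [-0.123,-0.11,0.062],
    [-0.123,-0.11,0.062]
  ]
}}

```text
time_s: 9.8
tcp_pos: [0.4644, -0.2198, 0.1316]
eef_rot: [-180.0, -30.0, -3.7]
contact_force: [0.1, -0.4, 0.3]
gripper_width: 0.0002
gripper_force: 0.0
```

```bash
python3 - <<'E'
from step import *
s=r.get_state();print(s['joints'].round(2).tolist(),s['tcp_pos'],s['eef_rot'])
for A in((-.130,-.085,.12),(-.130,-.085,.034),(-.095,-.085,.034)): print(tcpA(A,30).round(4),delta(tcpA(A,30),want(30)))
E
```

```text
[-3.25, 0.17, -50.9, 1.36, -8.94, 88.23] [ 0.46436042 -0.21977929  0.13163442] [-179.96632472  -29.99006      -3.74386384]
[ 0.464  -0.2198  0.1317] (array([-0.001,  0.   ,  0.   ]), array([-0., -0., -0.]))
[ 0.464  -0.2198  0.0457] (array([-0.001,  0.   , -0.172]), array([-0., -0., -0.]))
[ 0.499  -0.222   0.0457] (array([ 0.069, -0.005, -0.172]), array([-0., -0., -0.]))
```

Emit:
{"method": "arm_command", "body": {
  "travel": [
    [0,0,-0.06],
    [0,0,-0.12],
    [0,0,-0.172],
    [0,0,-0.172],
    [0,0,-0.172],
    [0,0,-0.172]
  ],
  "delta_rot": [
    [0,0,0],
    [0,0,0],
    [0,0,0],
    [0,0,0],
    [0,0,0],
    [0,0,0]
  ]
}}

```text
time_s: 10.55
tcp_pos: [0.4641, -0.22, 0.0456]
eef_rot: [-180.0, -30.0, -3.7]
contact_force: [0.1, 0.5, -0.8]
gripper_width: -0.0001
gripper_force: 0.0
```

```bash
python3 - <<'E'
from step import *
s=r.get_state();print(s['joints'].round(2).tolist(),s['tcp_pos'],s['eef_rot'])
for A in((-.095,-.085,.034),): print(tcpA(A,30).round(4),delta(tcpA(A,30),want(30)))
E
```

```text
[-6.48, 11.53, -45.45, -24.22, -3.38, 116.56] [ 0.46414873 -0.21998884  0.04561019] [-179.982372    -29.96692702   -3.73786387]
[ 0.499  -0.222   0.0457] (array([ 0.07 , -0.004,  0.   ]), array([-0., -0., -0.]))
```

Emit:
{"method": "arm_command", "body": {
  "travel": [
    [0.03,-0.002,0],
    [0.07,-0.004,0],
    [0.07,-0.004,0],
    [0.07,-0.004,0]
  ],
  "delta_rot": [
    [0,0,0],
    [0,0,0],
    [0,0,0],
    [0,0,0]
  ]
}}

```text
time_s: 11.05
tcp_pos: [0.4987, -0.2217, 0.0456]
eef_rot: [-180.0, -30.0, -3.7]
contact_force: [0.4, 1.0, -0.2]
gripper_width: 0.0004
gripper_force: 0.0
```

```bash
python3 - <<'E'
from step import *
s=r.get_state();print(s['joints'].round(2).tolist(),s['tcp_pos'],s['eef_rot'],s['contact_force'])
for a in list(range(0,85,5)):
    tl=max(30-.6*a,0);t=np.radians(tl);al=np.radians(a)
    C=np.array([.085-.19*np.cos(al),-.085,.0605+.19*np.sin(al)]);A=C+.02*np.array([np.sin(t),0,-np.cos(t)])
    x=tcpA(A,tl);d=delta(x,want(tl),s);print(a,tl,d[0].tolist(),d[1].tolist(),ik(x,tl)[1].round(3))
E
```

```text
[-5.0, 13.88, -44.22, -18.83, -2.04, 109.92] [ 0.49872408 -0.22168489  0.04558327] [-179.97335122  -29.9828154    -3.73146686] [ 0.41220258  0.99251138 -0.21848354]
0 30.0 [0.0, -0.001, 0.019] [-0.0, -0.0, -0.0] 0.0
5 27.0 [0.001, -0.001, 0.053] [0.002, 0.033, -0.0] 0.0
10 24.0 [0.005, -0.001, 0.086] [0.004, 0.066, -0.0] 0.0
15 21.0 [0.012, -0.001, 0.12] [0.006, 0.1, -0.0] 0.0
20 18.0 [0.021, -0.002, 0.152] [0.008, 0.133, -0.0] 0.0
25 15.0 [0.034, -0.003, 0.184] [0.011, 0.166, -0.0] 0.0
30 12.0 [0.049, -0.004, 0.214] [0.013, 0.199, -0.0] 0.0
35 9.0 [0.066, -0.005, 0.243] [0.015, 0.233, -0.0] 0.0
40 6.0 [0.086, -0.006, 0.27] [0.017, 0.266, -0.0] 0.0
45 3.0 [0.108, -0.008, 0.296] [0.019, 0.299, -0.0] 0.0
50 0.0 [0.132, -0.009, 0.319] [0.021, 0.332, -0.0] 0.0
55 0 [0.159, -0.011, 0.339] [0.021, 0.332, -0.0] 0.0
60 0 [0.187, -0.013, 0.357] [0.021, 0.332, -0.0] 0.0
65 0 [0.216, -0.015, 0.372] [0.021, 0.332, -0.0] 0.0
70 0 [0.246, -0.017, 0.385] [0.021, 0.332, -0.0] 0.0
75 0 [0.278, -0.019, 0.395] [0.021, 0.332, -0.0] 0.0
80 0 [0.31, -0.021, 0.402] [0.021, 0.332, -0.0] 0.0
```

Emit:
{"method": "arm_command", "body": {
  "travel": [
    [0,-0.001,0.019],
    [0.001,-0.001,0.036],
    [0.001,-0.001,0.053],
    [0.003,-0.001,0.07],
    [0.005,-0.001,0.086],
    [0.008,-0.001,0.103],
    [0.012,-0.001,0.12],
    [0.012,-0.001,0.12]
  ],
  "delta_rot": [
    [0,0,0],
    [0.001,0.017,0],
    [0.002,0.033,0],
    [0.003,0.05,0],
    [0.004,0.066,0],
    [0.005,0.083,0],
    [0.006,0.1,0],
    [0.006,0.1,0]
  ]
}}

```text
time_s: 12.05
tcp_pos: [0.5026, -0.2226, 0.1049]
eef_rot: [-180.0, -20.7, -3.8]
contact_force: [-5.5, -1.6, -1.7]
gripper_width: 0.0003
gripper_force: 2.2
```

```bash
python3 - <<'E'
from step import *
s=r.get_state();print(s['joints'].round(2).tolist(),s['tcp_pos'],s['eef_rot'],s['contact_force'])
c=snap('scene','s3');t=snap('top','t3')
im=np.hstack([t['img'][120:300,250:430],c['img'][170:350,200:380]])[:,:,::-1]
cv2.imwrite('pics/crop4.png',cv2.resize(im,None,fx=2,fy=2))
E
```

```text
[-3.36, 8.36, -41.48, 0.45, -19.42, 89.15] [ 0.50260534 -0.22259827  0.10492539] [-179.9917987   -20.74047318   -3.81146768] [-5.51858094 -1.63381593 -1.74589447]
```

View pics/crop4.png

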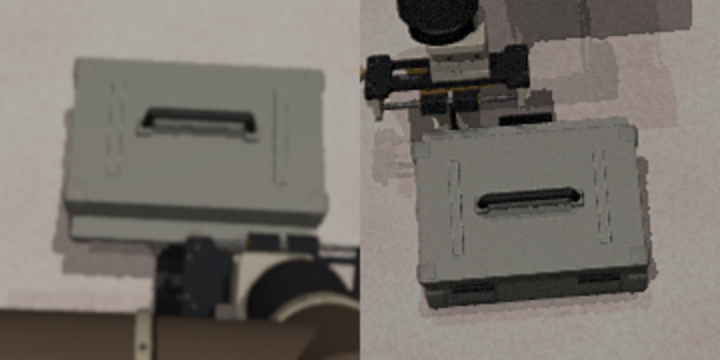

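The lid is lifted about 15° with its lip on the finger (5.5 N). I'm carrying on along the arc.

Emit:
{"method": "arm_command", "body": {
  "travel": [
    [0.009,-0.001,0.032],
    [0.022,-0.002,0.064],
    [0.037,-0.003,0.094],
    [0.054,-0.004,0.123],
    [0.074,-0.005,0.15],
    [0.096,-0.007,0.176],
    [0.12,-0.008,0.199],
    [0.147,-0.01,0.219],
    [0.175,-0.012,0.237],
    [0.204,-0.014,0.252],
    [0.234,-0.016,0.265],
    [0.266,-0.018,0.275],
    [0.298,-0.02,0.282],
    [0.33,-0.022,0.282],
    [0.33,-0.022,0.282]
  ],
  "delta_rot": [
    [0.002,0.033,0],
    [0.005,0.066,0],
    [0.007,0.099,0],
    [0.009,0.133,0],
    [0.011,0.166,0],
    [0.013,0.199,0],
    [0.015,0.232,0],
    [0.015,0.232,0],
    [0.015,0.232,0],
    [0.015,0.232,0],
    [0.015,0.232,0],
    [0.015,0.232,0],
    [0.015,0.232,0],
    [0.015,0.232,0],
    [0.015,0.232,0]
  ]
}}

```text
time_s: 14.02
tcp_pos: [0.6704, -0.2333, 0.2459]
eef_rot: [-180.0, -0.0, -3.7]
contact_force: [0.1, 0.1, 0.6]
gripper_width: 0.0007
gripper_force: 0.0
```

```bash
python3 - <<'E'
from step import *
s=r.get_state();print(s['joints'].round(2).tolist(),s['tcp_pos'],s['eef_rot'],s['contact_force'])
c=snap('scene','s4');t=snap('top','t4')
im=np.hstack([t['img'][90:310,230:450],c['img'][170:390,200:420]])[:,:,::-1]
cv2.imwrite('pics/crop5.png',cv2.resize(im,None,fx=1.8,fy=1.8))
E
```

```text
[-3.51, 23.8, 5.67, -0.0, -71.85, 89.8] [ 0.67043582 -0.23327513  0.24586926] [-1.79995812e+02 -1.24284745e-02 -3.71181894e+00] [0.05064495 0.11968371 0.60117273]
```

View pics/crop5.png

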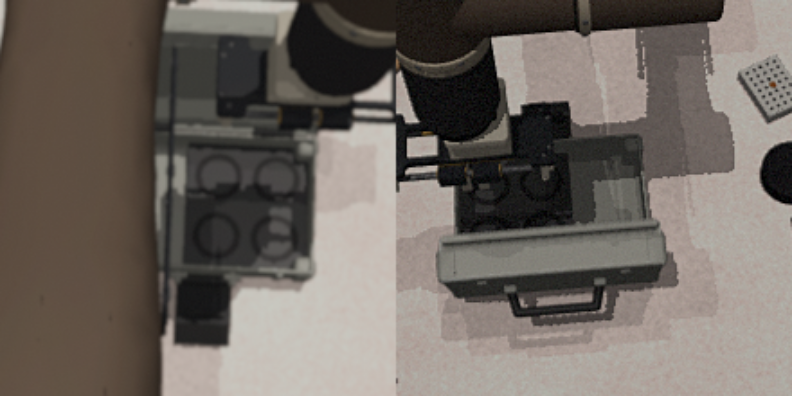

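Scene view: the lid leans back fully open, the lever is down, the empty bay is visible at about (605,180) in the crop, and the canister is untouched. Next I refine the arm model and plan a tilted pick: gripping across the 66 mm near one end, then turning 90°.

```bash
cat > kin2.py <<'E'
from h import *
from scipy.optimize import least_squares
from scipy.spatial.transform import Rotation as Ro
D=[([83.2035,20.5885,.641,-.0161,-70.1349,-16.506],[.26690,.61957,.24472],[179.917,-.009,-23.308]),
([0.064,-7.297,-43.395,-10.412,-33.99,85.608],[.40216207,-.15191747,.15947797],[-169.62186,-18.50587,-13.64331]),
([-3.25,.17,-50.9,1.36,-8.94,88.23],[.46436042,-.21977929,.13163442],[-179.966,-29.99,-3.744]),
([-6.48,11.53,-45.45,-24.22,-3.38,116.56],[.46414873,-.21998884,.04561019],[-179.98,-29.967,-3.738]),
([-5.0,13.88,-44.22,-18.83,-2.04,109.92],[.49872408,-.22168489,.04558327],[-179.97,-29.98,-3.73]),
([-3.36,8.36,-41.48,.45,-19.42,89.15],[.50260534,-.22259827,.10492539],[-179.99,-20.74,-3.81]),
([-3.51,23.8,5.67,0,-71.85,89.8],[.67043582,-.23327513,.24586926],[-179.996,-.012,-3.712])]
E=lambda a,v:Ro.from_euler(a,v,degrees=True)
def fk(p,q):
    a1,d,h,bx,bz,a3,L3,L6,k6=p
    R=E('z',q[0]);x=np.array([0,0,h])+R.apply([a1,d,0])
    R=R*E('y',q[1]);x=x+R.apply([bx,0,bz])
    R=R*E('y',-q[2]);x=x+R.apply([L3,0,a3])
    R=R*E('x',-q[3])*E('y',-q[4]);x=x+R.apply([L6,0,0])
    return x,R*E('x',-q[5]+k6)*E('y',90)
def res(p):
    o=[]
    for q,x,e in D:
        X,R=fk(p,q);o+=list(X-x)+list(.1*(R*E('xyz',e).inv()).as_rotvec())
    return np.array(o)
best=None
for k in(0,90,180,270):
    o=least_squares(lambda p:np.r_[res(p),1e-4*(p[:8]-[0,-.19,.35,0,.4,0,.4,.3])],[0,-.19,.35,0,.4,0,.4,.3,k],x_scale=[.1]*8+[30])
    if best is None or o.cost<best.cost:best=o
p=best.x
LO=np.array([-176,-82,-58.2,-173.8,-174.7,-173.6]);HI=np.array([176,121.7,71.7,95.5,-.2,173.6])
def ik(pos,Rw,seeds=None):
    b=None
    for q0 in seeds or [[0,10,-20,a,-50,c] for a in(-90,-30,0,60) for c in(-90,0,90)]:
        def g(q):
            X,R=fk(p,q);return np.r_[(X-pos)*5,(R*Rw.inv()).as_rotvec()]
        o=least_squares(g,np.clip(q0,LO+.1,HI-.1),bounds=(LO,HI),x_scale=30)
        if b is None or o.cost<b.cost-1e-9:b=o
    X,R=fk(p,b.x);return b.x,np.linalg.norm(X-pos),np.degrees((R*Rw.inv()).magnitude())
def c2w(c):
    a=np.radians(-3.75);return np.array([.617+np.cos(a)*c[0]-np.sin(a)*c[1],-.1446+np.sin(a)*c[0]+np.cos(a)*c[1],c[2]])
def frame(t,yd):  # tool z dir, tool y dir
    t=np.array(t)/np.linalg.norm(t);y=np.array(yd,float);y-=t*(y@t);y/=np.linalg.norm(y);return Ro.from_matrix(np.c_[np.cross(y,t),y,t])
E
python3 - <<'E'
from kin2 import *
print(p.round(4));rr=res(p).reshape(-1,6);print(np.abs(rr[:,:3]).max(1).round(4),np.degrees(np.abs(rr[:,3:]).max(1)*10).round(2))
E
```

```text
[ 1.270e-02 -1.850e-01  1.278e-01  1.490e-02  5.233e-01  1.740e-02
  4.594e-01  2.291e-01  2.700e+02]
[0.0065 0.0197 0.0297 0.0234 0.008  0.0201 0.007 ] [0.   0.   0.   0.   0.01 0.   0.01]
```

```bash
python3 - <<'E'
s=open('kin2.py').read()
s=s.replace("L3,L6,k6=p","L3,L6,w1,w2,w3,k6=p").replace("R=R*E('x',-q[3])*E('y',-q[4]);x=x+R.apply([L6,0,0])","R=R*E('x',-q[3]);x=x+R.apply([0,w1,w2]);R=R*E('y',-q[4]);x=x+R.apply([L6,0,w3])")
s=s.replace("0,.4,.3])]","0,.4,.3])]").replace("0,.4,.3,k]","0,.4,.3,0,0,0,k]").replace("[.1]*8","[.1]*11")
open('kin2.py','w').write(s)
E
python3 - <<'E'
from kin2 import *
print(p.round(4));rr=res(p).reshape(-1,6);print(np.abs(rr[:,:3]).max(1).round(4),np.degrees(np.abs(rr[:,3:]).max(1)*10).round(2))
c=np.array([.4707,.2013]);th=np.radians(18.2);u=np.array([np.cos(th),np.sin(th),0]);j=np.array([-u[1],u[0],0]);z=np.array([0,0,1.])
for sgn in(1,-1):
  U=u*sgn
  for ph in(25,30,35,45):
    f=np.radians(ph);t=-np.sin(f)*U-np.cos(f)*z
    zt=.019*np.cos(f)+.0095*np.sin(f)+.003; pos=np.r_[c,0]+U*.038+z*zt
    zc=zt-.011
    for fl in(1,-1):
      Rp=frame(t,fl*j)
      q,e,a=ik(pos,Rp);print('pick',sgn,ph,fl,pos.round(3),q.round(0),e.round(4),a.round(2))
      # canister->tool; rotate 90 about jaw so U->z, then yaw
      for name,hd in(('fing+y',np.array([.0654,.9979,0])),('fing-y',-np.array([.0654,.9979,0]))):
        # -h = hd : z_c -> h=-hd
        h=-hd; M0=np.c_[U,np.cross(z,U),z]; M1=np.c_[z,np.cross(h,z),h]
        Q=Ro.from_matrix(M1@M0.T);Rq=Q*Rp
        ctr=c2w([-.018,.077,.050]); pp=ctr+z*.038+h*zc
        q,e,a=ik(pp,Rq);print('   place',name,pp.round(3),q.round(0),e.round(4),a.round(2))
E
```

```text
[ 2.000e-04 -1.000e-04  1.982e-01 -0.000e+00  6.015e-01  4.000e-04
  4.633e-01  3.586e-01 -1.917e-01 -3.000e-04  1.000e-04 -9.000e+01]
[0. 0. 0. 0. 0. 0. 0.] [0.   0.   0.   0.   0.01 0.   0.01]
pick 1 25 1 [0.507 0.213 0.024] [  38.   36.   -7.   -8.  -71. -105.] 0.0 0.0
   place fing+y [ 0.603 -0.08   0.088] [-26.  43.   8. -57. -92.  41.] 0.0 0.0
   place fing-y [ 0.605 -0.053  0.088] [ 34.  42. -32.  47. -76. 103.] 0.0 0.0
pick 1 25 -1 [0.507 0.213 0.024] [ 38.  36.  -7.  -8. -71.  75.] 0.0 0.0
   place fing+y [ 0.603 -0.08   0.088] [ -26.   43.    8.  -57.  -92. -139.] 0.0 0.0
   place fing-y [ 0.605 -0.053  0.088] [ 34.  42. -32.  47. -76. -77.] 0.0 0.0
pick 1 30 1 [0.507 0.213 0.024] [  37.   39.   -3.   -9.  -77. -104.] 0.0 0.0
   place fing+y [ 0.603 -0.08   0.088] [-25.  41.   7. -54. -89.  39.] 0.0 0.0
   place fing-y [ 0.605 -0.053  0.088] [ 34.  40. -32.  46. -72. 105.] 0.0 0.0
pick 1 30 -1 [0.507 0.213 0.024] [ 37.  39.  -3.  -9. -77.  76.] 0.0 0.0
   place fing+y [ 0.603 -0.08   0.088] [ -25.   41.    7.  -54.  -89. -141.] 0.0 0.0
   place fing-y [ 0.605 -0.053  0.088]
[... 2240 characters left out ...]
24] [   9.   12.  -44. -118.   -5. -145.] 0.0028 2.02
   place fing+y [ 0.603 -0.08   0.088] [-23.  38.   6. -51. -85.  37.] 0.0 0.0
   place fing-y [ 0.605 -0.054  0.088] [ 33.  37. -32.  45. -69. 108.] 0.0 0.0
pick -1 45 1 [0.435 0.189 0.023] [ -12.   20.  -58. -139.  -34.   77.] 0.0028 1.87
   place fing+y [ 0.603 -0.079  0.088] [ -18.   34.    2.  -45.  -77. -148.] 0.0 0.0
   place fing-y [ 0.605 -0.054  0.088] [ 30.  32. -32.  41. -62. -66.] 0.0 0.0
pick -1 45 -1 [0.435 0.189 0.023] [ -12.   20.  -58. -139.  -34. -103.] 0.0028 1.87
   place fing+y [ 0.603 -0.079  0.088] [-18.  34.   2. -45. -77.  32.] 0.0 0.0
   place fing-y [ 0.605 -0.054  0.088] [ 30.  32. -32.  41. -62. 114.] 0.0 0.0
```

```bash
cat > plan.py <<'E'
from kin2 import *
c=np.array([.4707,.2013]);YAW=18.2;PH=35
z=np.array([0,0,1.])
def setup(yaw=None,ph=PH):
    th=np.radians(YAW if yaw is None else yaw);U=np.array([np.cos(th),np.sin(th),0]);j=np.array([-U[1],U[0],0])
    f=np.radians(ph);t=-np.sin(f)*U-np.cos(f)*z;zt=.019*np.cos(f)+.0095*np.sin(f)+.003
    pos=np.r_[c,0]+U*.038+z*zt;Rp=frame(t,-j);return U,pos,Rp,zt-.011
def place(U,Rp,zc,side,ctr):
    hd=np.array([.0654,.9979,0])*side;h=-hd;M0=np.c_[U,np.cross(z,U),z];M1=np.c_[z,np.cross(h,z),h]
    return ctr+z*.038+h*zc,Ro.from_matrix(M1@M0.T)*Rp
def delta(pos,Rw):
    s=r.get_state();R0=E('xyz',s['eef_rot']);return ((pos-s['tcp_pos'])/.5).round(3).tolist(),(np.degrees((Rw*R0.inv()).as_rotvec())/90).round(3).tolist()
E
python3 - <<'E'
from plan import *
U,pos,Rp,zc=setup()
for side in(1,-1):
    pp,Rq=place(U,Rp,zc,side,c2w([-.018,.077,.050]));q,e,a=ik(pp,Rq)
    d=fk(p,q)[1].as_matrix()[:,2];W=pp-.3586*d
    pe=p.copy();pe[7]=0;pe[8]=0;F=fk(pe,q)[0];print(side,'wrist',W.round(3),'forearm end',F.round(3),'rotvec',(np.degrees((Rq*Rp.inv()).as_rotvec())).round(1))
S=dict(np.load('pics/s4.npz'));b=(380,190,440,243);im=cv2.cvtColor(S['img'][b[1]:b[3],b[0]:b[2]],cv2.COLOR_RGB2GRAY)
k=6;big=cv2.resize(im,None,fx=k,fy=k,interpolation=cv2.INTER_CUBIC)
o=onz(S,[(408.67,216.5)],.022);print('orange now', o)
m=(cv2.GaussianBlur(im,(3,3),0)<134).astype(np.uint8);cs,_=cv2.findContours(cv2.morphologyEx(m,cv2.MORPH_CLOSE,np.ones((3,3))),0,2);a=max(cs,key=cv2.contourArea)+np.array(b[:2])
print(cv2.contourArea(a));hull=cv2.convexHull(a);ap=cv2.approxPolyDP(hull,3,True)[:,0];co=onz(S,ap,.022);print(ap.tolist(),co.round(4).tolist())
m=(big<100).astype(np.uint8);n,l,st,ce=cv2.connectedComponentsWithStats(m);H=np.array([(x/k-.42+b[0],y/k-.42+b[1]) for s,(x,y) in zip(st[1:],ce[1:]) if 15<s[4]<260]);X=onz(S,H,.022)[:,:2];mu=np.median(X,0)
X=X[np.linalg.norm(X-c,axis=1)<.055];print(len(X),X.mean(0))
# neighbour direction mod 90
A=[np.degrees(np.arctan2(*(q-w)[::-1]))%90 for i,q in enumerate(X) for w in X[:i] if np.linalg.norm(q-w)<.016]
print(np.median(A),len(A))
print('cap',onz(S,[(420,266)],.029),onz(S,[(403,266),(420,249)],.029).round(3).tolist())
print('pre/pick',delta(pos+[0,0,.12],Rp),ik(pos+[0,0,.12],Rp)[0].round(0),pos)
E
```

```text
1 wrist [ 0.584 -0.373  0.294] forearm end [ 0.705 -0.293  0.419] rotvec [ 74.7 -57.9  52.9]
-1 wrist [0.624 0.24  0.294] forearm end [0.444 0.285 0.245] rotvec [-62.9 -81.2 -85.1]
orange now [[0.46877613 0.20241409 0.022     ]]
732.5
[[410, 202], [427, 228], [406, 238], [389, 213]] [[0.4243, 0.2165, 0.022], [0.5112, 0.2416, 0.022], [0.5321, 0.1804, 0.022], [0.4497, 0.1533, 0.022]]
34 [0.46898751 0.20298559]
18.416532521519983 61
cap [[0.62127137 0.19486859 0.029     ]] [[0.614, 0.153, 0.029], [0.573, 0.207, 0.029]]
pre/pick ([-0.326, 0.893, -0.204], [-0.049, 0.388, 0.236]) [ 36.  35.   6. -10. -94.  74.] [0.50679894 0.21316873 0.02401286]
```

Emit:
{"method": "arm_command", "body": {
  "travel": [
    [-0.12,0.05,0],
    [-0.24,0.12,0],
    [-0.328,0.24,0],
    [-0.328,0.36,0],
    [-0.328,0.48,0],
    [-0.328,0.6,0],
    [-0.328,0.72,-0.05],
    [-0.328,0.84,-0.1],
    [-0.328,0.894,-0.15],
    [-0.328,0.894,-0.204],
    [-0.328,0.894,-0.204],
    [-0.328,0.894,-0.204],
    [-0.328,0.894,-0.204]
  ],
  "delta_rot": [
    [0,0,0],
    [0,0,0],
    [-0.049,0.388,0.236],
    [-0.049,0.388,0.236],
    [-0.049,0.388,0.236],
    [-0.049,0.388,0.236],
    [-0.049,0.388,0.236],
    [-0.049,0.388,0.236],
    [-0.049,0.388,0.236],
    [-0.049,0.388,0.236],
    [-0.049,0.388,0.236],
    [-0.049,0.388,0.236],
    [-0.049,0.388,0.236]
  ],
  "grip": 0.93
}}

```text
time_s: 15.75
tcp_pos: [0.507, 0.2133, 0.146]
eef_rot: [-180.0, 34.8, 18.2]
contact_force: [-0.2, -0.5, 0.5]
gripper_width: 0.0815
gripper_force: 0.0
```

```bash
sed -i 's/c=np.array(\[.4707,.2013\]);YAW=18.2/c=np.array([.4697,.202]);YAW=18.3/' plan.py; python3 - <<'E'
from plan import *
U,pos,Rp,zc=setup();s=r.get_state();print(s['time_s'],s['joints'].round(1),s['gripper_width'],delta(pos,Rp))
E
```

```text
15.75 [ 36.   34.5   5.6 -10.1 -94.5  74.4] 0.08146870274748123 ([-0.002, 0.001, -0.244], [-0.001, 0.002, 0.001])
```

Emit:
{"method": "arm_command", "body": {
  "travel": [
    [-0.002,0.001,-0.08],
    [-0.002,0.001,-0.16],
    [-0.002,0.001,-0.21],
    [-0.002,0.001,-0.242],
    [-0.002,0.001,-0.242],
    [-0.002,0.001,-0.242]
  ],
  "delta_rot": [
    [0,0,0],
    [0,0,0],
    [0,0,0],
    [0,0,0],
    [0,0,0],
    [0,0,0]
  ]
}}

```text
time_s: 16.5
tcp_pos: [0.5061, 0.2144, 0.0246]
eef_rot: [-180.0, 34.8, 18.2]
contact_force: [-0.4, 0.1, 0.8]
gripper_width: 0.0816
gripper_force: 0.0
```

Emit:
{"method": "arm_command", "body": {
  "travel": [
    [0,0,0],
    [0,0,0],
    [0,0,0],
    [0,0,0],
    [0,0,0],
    [0,0,0]
  ],
  "delta_rot": [
    [0,0,0],
    [0,0,0],
    [0,0,0],
    [0,0,0],
    [0,0,0],
    [0,0,0]
  ],
  "grip": 0,
  "newtons": 35
}}

```text
time_s: 17.25
tcp_pos: [0.5056, 0.2143, 0.0241]
eef_rot: [-180.0, 34.9, 18.2]
contact_force: [0.4, 1.3, 6.4]
gripper_width: 0.0655
gripper_force: 35.0
```

Emit:
{"method": "arm_command", "body": {
  "travel": [
    [0,0,0.03],
    [0,0,0.06],
    [0,0,0.15],
    [0,0,0.25],
    [0,0,0.36],
    [0,0,0.46],
    [0,0,0.5],
    [0,0,0.5]
  ],
  "delta_rot": [
    [0,0,0],
    [0,0,0],
    [0,0,0],
    [0,0,0],
    [0,0,0],
    [0,0,0],
    [0,0,0],
    [0,0,0]
  ]
}}

```text
time_s: 18.25
tcp_pos: [0.5057, 0.2143, 0.2757]
eef_rot: [-179.9, 34.7, 18.3]
contact_force: [0.0, 0.9, -2.8]
gripper_width: 0.0653
gripper_force: 35.0
```

```bash
python3 - <<'E'
from plan import *
U,pos,Rp,zc=setup();s=r.get_state();print(s['time_s'],s['tcp_pos'],s['gripper_width'],s['gripper_force'],s['contact_force'].round(1),s['moment'].round(2))
pp,Rq=place(U,Rp,zc,-1,c2w([-.018,.077,.050]));R0=E('xyz',s['eef_rot']);x0=s['tcp_pos'];pt=pp+[0,0,.12];rv=(Rq*R0.inv()).as_rotvec()
seed=[s['joints']]
for k in np.linspace(0,1,9):
    q,e,a=ik(x0+(pt-x0)*k,Ro.from_rotvec(rv*k)*R0,seed);seed=[q];print(k,q.round(0),e.round(4),a.round(2))
print(delta(x0+(pt-x0)/2,Ro.from_rotvec(rv/2)*R0),pt,pp)
c_=snap('scene','s5');cv2.imwrite('pics/crop6.png',cv2.resize(c_['img'][120:280,340:540,::-1],None,fx=3,fy=3))
E
```

```text
18.25 [0.50572056 0.21430796 0.27574884] 0.06532754401929892 34.99837875366211 [ 0.   0.9 -2.8] [ 0.66 -2.31  0.02]
0.0 [  36.   29.   14.  -11. -108.   72.] 0.0 0.0
0.125 [  36.   25.    7.   -5. -100.   59.] 0.0 0.0
0.25 [ 37.  22.   0.   1. -92.  44.] 0.0 0.0
0.375 [ 38.  20.  -7.   8. -85.  28.] 0.0 0.0
0.5 [ 38.  19. -14.  16. -80.  10.] 0.0 0.0
0.625 [ 38.  19. -20.  24. -76.  -8.] 0.0 0.0
0.75 [ 38.  21. -24.  31. -75. -27.] 0.0 0.0
0.875 [ 36.  24. -27.  37. -76. -46.] 0.0 0.0
1.0 [ 33.  29. -27.  42. -78. -63.] 0.0 0.0
([0.099, -0.268, -0.068], [-0.349, -0.449, -0.474]) [ 0.60492562 -0.05360207  0.208     ] [ 0.60492562 -0.05360207  0.088     ]
```

View pics/crop6.png

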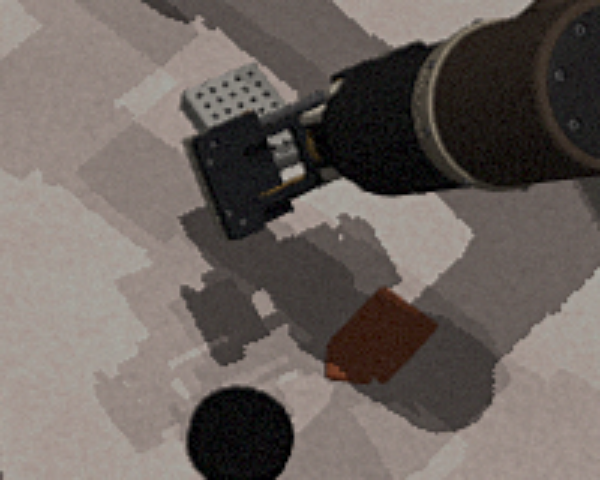

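The canister is held rigidly (5×7 hole face visible at about (235,95) in the crop), and the cap and sherd are clear. Now I turn it and carry it to above the bay.

Emit:
{"method": "arm_command", "body": {
  "travel": [
    [0.0124,-0.0335,-0.0085],
    [0.0248,-0.067,-0.017],
    [0.0371,-0.1005,-0.0255],
    [0.0495,-0.134,-0.034],
    [0.0619,-0.1675,-0.0425],
    [0.0743,-0.201,-0.051],
    [0.0866,-0.2345,-0.0595],
    [0.099,-0.268,-0.068],
    [0.1114,-0.3015,-0.0765],
    [0.1238,-0.335,-0.085],
    [0.1361,-0.3685,-0.0935],
    [0.1485,-0.402,-0.102],
    [0.1609,-0.4355,-0.1105],
    [0.1733,-0.469,-0.119],
    [0.1856,-0.5025,-0.1275],
    [0.198,-0.536,-0.136],
    [0.198,-0.536,-0.136],
    [0.198,-0.536,-0.136]
  ],
  "delta_rot": [
    [-0.0436,-0.0561,-0.0593],
    [-0.0873,-0.1123,-0.1185],
    [-0.1309,-0.1684,-0.1778],
    [-0.1745,-0.2245,-0.237],
    [-0.2181,-0.2806,-0.2963],
    [-0.2618,-0.3368,-0.3555],
    [-0.3054,-0.3929,-0.4148],
    [-0.349,-0.449,-0.474],
    [-0.3926,-0.5051,-0.5333],
    [-0.4363,-0.5613,-0.5925],
    [-0.4799,-0.6174,-0.6518],
    [-0.5235,-0.6735,-0.711],
    [-0.5671,-0.7296,-0.7703],
    [-0.6108,-0.7858,-0.8295],
    [-0.6544,-0.8419,-0.8888],
    [-0.698,-0.898,-0.948],
    [-0.698,-0.898,-0.948],
    [-0.698,-0.898,-0.948]
  ]
}}

```text
time_s: 20.55
tcp_pos: [0.604, -0.0538, 0.2047]
eef_rot: [179.5, -54.7, -93.4]
contact_force: [-0.2, -0.1, -1.2]
gripper_width: 0.0656
gripper_force: 35.0
```

```bash
python3 - <<'E'
from plan import *
U,pos,Rp,zc=setup();s=r.get_state();print(s['time_s'],s['tcp_pos'],s['eef_rot'],s['gripper_width'],s['joints'].round(1))
pp,Rq=place(U,Rp,zc,-1,c2w([-.018,.077,.050]));print(delta(pp,Rq))
# predicted canister frame and corner px
ctr=s['tcp_pos']-(pp-c2w([-.018,.077,.050]));cy=np.array([.0654,.9979,0]);cx=np.array([.9979,-.0654,0])
C=snap('scene','s6');T=snap('top','t6')
X=np.array([ctr+a*cx*.033+b*z*.045+d*cy*.011 for a in(1,-1) for b in(1,-1) for d in(1,-1)])
for n,c_ in(('S',C),('T',T)): print(n,proj(c_,X).round(0).tolist())
im=np.hstack([C['img'][180:330,220:420],T['img'][120:270,220:420]])[:,:,::-1]
cv2.imwrite('pics/crop7.png',cv2.resize(im,None,fx=2,fy=2))
E
```

```text
20.55 [ 0.60399524 -0.05379232  0.2047221 ] [179.54182842 -54.70063205 -93.37847385] 0.06563626135284385 [ 33.3  28.7 -27.5  41.6 -78.2 -62.8]
([0.002, 0.0, -0.233], [-0.004, -0.003, 0.0])
S [[322.0, 250.0], [312.0, 251.0], [322.0, 269.0], [313.0, 269.0], [319.0, 225.0], [310.0, 225.0], [319.0, 244.0], [310.0, 245.0]]
T [[304.0, 175.0], [316.0, 175.0], [305.0, 186.0], [316.0, 186.0], [302.0, 209.0], [314.0, 209.0], [304.0, 217.0], [314.0, 218.0]]
```

View pics/crop7.png

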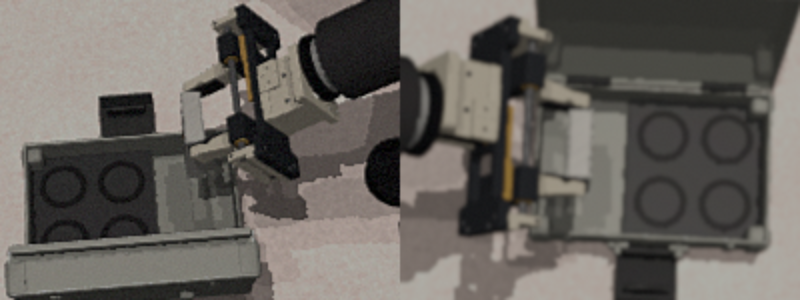

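The canister is upright and edge-on, at scene px (310–321, 225–269) and top px (304–315, 175–217), which matches the prediction over the bay. Lowering it now.

Emit:
{"method": "arm_command", "body": {
  "travel": [
    [0.001,0,-0.06],
    [0.002,0,-0.12],
    [0.002,0,-0.17],
    [0.002,0,-0.2],
    [0.002,0,-0.215],
    [0.002,0,-0.224],
    [0.002,0,-0.224],
    [0.002,0,-0.224]
  ],
  "delta_rot": [
    [-0.004,-0.003,0],
    [-0.004,-0.003,0],
    [-0.004,-0.003,0],
    [-0.004,-0.003,0],
    [-0.004,-0.003,0],
    [-0.004,-0.003,0],
    [-0.004,-0.003,0],
    [-0.004,-0.003,0]
  ]
}}

```text
time_s: 21.65
tcp_pos: [0.6056, -0.0537, 0.0939]
eef_rot: [-179.6, -55.0, -94.2]
contact_force: [0.3, 0.2, -2.4]
gripper_width: 0.0659
gripper_force: 35.0
```

Emit:
{"method": "arm_command", "body": {
  "travel": [
    [0,0,-0.002],
    [0,0,-0.004],
    [0,0,-0.006],
    [0,0,-0.006]
  ],
  "delta_rot": [
    [0,0,0],
    [0,0,0],
    [0,0,0],
    [0,0,0]
  ]
}}

```text
time_s: 22.15
tcp_pos: [0.6053, -0.0539, 0.0903]
eef_rot: [-179.7, -55.1, -94.1]
contact_force: [-0.0, -0.8, -1.6]
gripper_width: 0.0657
gripper_force: 35.0
```

Emit:
{"method": "arm_command", "body": {
  "travel": [
    [0,0,-0.002],
    [0,0,-0.004],
    [0,0,-0.004],
    [0,0,-0.004]
  ],
  "delta_rot": [
    [0,0,0],
    [0,0,0],
    [0,0,0],
    [0,0,0]
  ]
}}

```text
time_s: 22.65
tcp_pos: [0.6053, -0.0539, 0.0884]
eef_rot: [-179.6, -55.1, -94.1]
contact_force: [0.6, -0.7, -1.9]
gripper_width: 0.0659
gripper_force: 35.0
```

Emit:
{"method": "arm_command", "body": {
  "travel": [
    [0,0,-0.002],
    [0,0,-0.002],
    [0,0,-0.002]
  ],
  "delta_rot": [
    [0,0,0],
    [0,0,0],
    [0,0,0]
  ]
}}

```text
time_s: 23.02
tcp_pos: [0.6054, -0.0539, 0.0881]
eef_rot: [-179.6, -55.1, -94.1]
contact_force: [-0.6, 1.6, 5.3]
gripper_width: 0.0656
gripper_force: 35.0
```

Emit:
{"method": "arm_command", "body": {
  "travel": [
    [0,0,0],
    [0,0,0],
    [0,0,0],
    [0,0,0],
    [0,0,0],
    [0,0,0]
  ],
  "delta_rot": [
    [0,0,0],
    [0,0,0],
    [0,0,0],
    [0,0,0],
    [0,0,0],
    [0,0,0]
  ],
  "grip": 0.88
}}

```text
time_s: 23.78
tcp_pos: [0.6053, -0.0539, 0.0874]
eef_rot: [-179.6, -55.1, -94.1]
contact_force: [0.5, 0.2, 0.1]
gripper_width: 0.0772
gripper_force: 0.0
```

Emit:
{"method": "arm_command", "body": {
  "travel": [
    [0.002,0.03,0.021],
    [0.005,0.07,0.05],
    [0.008,0.12,0.085],
    [0.012,0.18,0.13],
    [0.012,0.18,0.2],
    [0.012,0.25,0.3],
    [0.012,0.35,0.35],
    [0.012,0.35,0.35],
    [0.012,0.35,0.35],
    [0.012,0.35,0.35]
  ],
  "delta_rot": [
    [0,0,0],
    [0,0,0],
    [0,0,0],
    [0,0,0],
    [0,0,0],
    [0,0,0],
    [0,0,0],
    [0,0,0],
    [0,0,0],
    [0,0,0]
  ]
}}

```text
time_s: 25.02
tcp_pos: [0.6109, 0.1205, 0.262]
eef_rot: [-179.8, -55.1, -94.1]
contact_force: [-0.2, 0.0, 0.0]
gripper_width: 0.0771
gripper_force: 0.0
```

```bash
python3 - <<'E'
from plan import *
s=r.get_state();print(s['time_s'],s['tcp_pos'],s['gripper_width'],s['contact_force'].round(1))
ctr=c2w([-.018,.077,.050]);cy=np.array([.0654,.9979,0]);cx=np.array([.9979,-.0654,0])
C=snap('scene','s7');T=snap('top','t7')
X=np.array([ctr+a*cx*.033+b*z*.045+d*cy*.011 for a in(1,-1) for b in(1,-1) for d in(1,-1)])
for n,c_ in(('S',C),('T',T)): print(n,proj(c_,X).round(0).tolist())
im=np.hstack([C['img'][200:320,220:360],T['img'][120:240,270:410]])[:,:,::-1]
cv2.imwrite('pics/crop8.png',cv2.resize(im,None,fx=2.8,fy=2.8))
E
```

```text
25.025 [0.6108574  0.12054094 0.26203687] 0.0770988144611963 [-0.2  0.   0. ]
S [[322.0, 274.0], [313.0, 275.0], [322.0, 290.0], [313.0, 291.0], [319.0, 250.0], [310.0, 251.0], [320.0, 267.0], [311.0, 268.0]]
T [[305.0, 188.0], [316.0, 189.0], [306.0, 197.0], [315.0, 198.0], [304.0, 219.0], [314.0, 219.0], [305.0, 226.0], [314.0, 226.0]]
```

View pics/crop8.png

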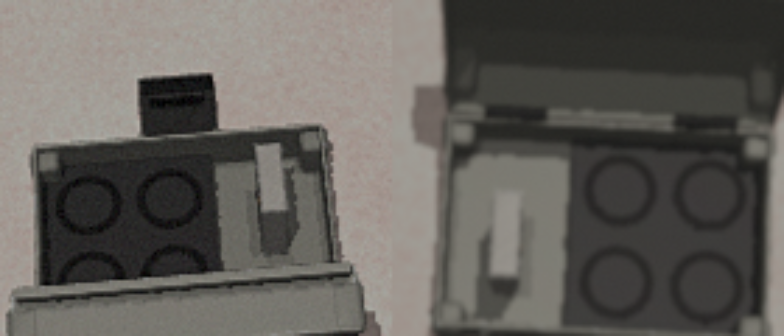

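The canister stands upright in the bay, clear of the foam (scene px about (317,265), top px about (310,204), as predicted). The latch is down, the lid is open and the gripper is well clear.

```bash
python3 -c "
from plant import close_job
print(close_job())"
```

```text
the job is handed in; nothing more can be done
None
```

I handed the job in at about 25 s: the latch is down, the lid is fully open, and the canister stands upright and released in the bay, clear of the foam; no verdict came back.

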